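# Swing the coffee filter over the mug and lock it

### The job

On the pour-over stand, pull the spring plunger up by its black knob, swing the arm round to the next hole so that the steel filter hangs over the mug, not over the glass, and let the plunger snap fully home in that hole. Leave the mug and the glass standing where they are.

Things in the scene. Friction and masses are not known exactly. Their poses are not given: they have to be found in the camera images.
- stand: Fixed pour-over coffee stand: round wooden foot (130 mm across), upright steel column and, at its top, a dark flat index plate (top 150 mm above the worktop) with three countersunk holes 90 mm from the column axis. Origin: on the column axis, at worktop height; z up. The middle hole lies along the stand's own -x axis; the other two lie 36 degrees (0.628 rad) to either side of it. The stand's place and yaw vary.
- drip_arm (a joint): Level steel swing arm that turns freely about the column axis once the plunger is up; rad, counter-clockwise seen from above. 0 = pin in the middle hole (start, within 0.03), -0.628 and +0.628 = the two side holes; end stops are 0.03 beyond those. In a hole the pin has about 2 degrees of play either way. The arm bar is 20 mm wide, its top 168 mm above the worktop.
- plunger (a joint): Spring plunger in the arm, m of upward pull: 0 = pin fully home in a hole, 0.020 = pulled right up (stop). The pin clears the plate from 0.012 on; about 0.016 is a good pull. The spring pushes it down with about 4 N at 0 and 8 N at 0.016. Let go with the pin within about 6 degrees of a hole's middle, it snaps in by itself; elsewhere it rests on the plate.
- knob (a point): Centre of the plunger's round black knob: 28 mm across, 31 mm tall (from 16 mm below this point to 15 mm above it), upright, 90 mm from the column axis on the arm; 201 mm above the worktop when the pin is home. It rises with the plunger and goes round with the arm, on a 90 mm circle. Below it only a thin neck and a 20 mm wide sleeve whose top is 25 mm below this point.
- filter (a point): Centre of the mouth of the shallow steel filter cone (about 110 mm across with its ring, reaching down to 118 mm above the worktop) at the free end of the arm, 175 mm from the column axis, 168 mm above the worktop.
- mug_mouth (a point): Centre of the mouth of the white mug with a handle (80 mm across, 94 mm tall), which stands on the worktop beside the arm, under the place where the filter comes when the pin is in one of the two side holes; which side varies.
- glass: Clear handleless drinking glass, 81 mm across and 91 mm tall, under the place of the filter on the other side. Origin: centre of its underside.
There are look-alikes about, which are no part of the job. What is shaped like the part that bears mug_mouth but orange is not meant. Leave any turquoise look-alike of the glass alone.

How it is judged:
By the outcome, as a careful person would: the job done as asked, in the order asked, and still so for the second after the job is handed in, with the robot touching nothing.
It also fails if it takes over 32 s, if anything falls off the work surface, if the arm or the gripper's body presses on something with over 40 N, if the wrist force passes 120 N, or if a joint passes its speed limit or range.

### The arm

A 7-joint arm with a two-finger parallel gripper is mounted at the origin on a cart in front of the work surface, level with it; the furniture and walls round the work are solid. World frame = base frame: x ahead of the robot, y to its left, z up, the work surface at z = 0. Lengths are in mm, angles in rad, forces in N, time in s.
With the tool pointing down it reaches from about 400 to 875 mm from the base axis. Payload 4.4 kg.
Tool frame: the origin (TCP) lies at the very end of the fingers, on their centre line; the grasp point (between the pads) lies 19 mm behind it; z points along the fingers, y is the line along which they close (so a half turn about z gives the same grasp; the last joint's range is limited). The gripper opens to 85 mm and grips with 20 to 120 N. Pads are 22 mm wide; open, the fingers measure 114 mm over their backs; the gripper's body (76 mm by 85 mm) begins 54 mm behind the grasp point. The pads swing forward as they close: fully open they stand 13 mm farther back than shut.
Start: joints at [1.034, 0.628, 0.038, 1.517, -0.027, 0.996, -0.02], TCP at [294.868, -579.285, 231.313] pointing down, gripper open.
Joint ranges: [-3.06, 3.06], [-0.37, 2.12], [-1.25, 1.32], [0.18, 2.47], [-1.1, 4.24], [0.23, 1.98], [-2.94, 2.94]. Speed limits (rad/s): [2.57, 2.57, 3.14, 3.14, 3.14, 3.14, 3.14].

### API

Orientations are given as [roll, pitch, yaw] about the fixed x, y, z axes, in that order (R = Rz(yaw) Ry(pitch) Rx(roll)).
In Python, from cell import ctrl gives the robot as it stands.
- The arm moves only by the tool jog_arm, never from a script. Its argument "plan" is a list of rows, each an object of numbers: "tx", "ty", "tz": the shift along the tool's x, y, z as a fraction of full scale; "wx", "wy", "wz": the turn, a rotation vector about the tool's x, y, z as a fraction of full scale; "claw": the closure, from 0 (fully open) to 1 (shut). In form: [{"tx": .., "ty": .., "tz": .., "wx": .., "wy": .., "wz": .., "claw": ..}, ...]. A call has 1 to 12 rows; each row is the pose to reach, as a shift and turn from the pose commanded when the call began, along the tool's axes at that moment; what a row does not reach only later rows make up. Full scale, the value 1, is 300 mm for a shift and 90 degrees for a turn. A row lasts 1/10 s, in which the tool goes at most 50 mm and 8.59 degrees, less where a joint would pass 70% of its speed; a pose out of reach is approached as far as the arm can. A call with a number of a shift or a turn outside -1 to 1 is refused whole. A call with a gripper value outside its range is refused whole. The fingers move at their own pace and stop on an object; the grip force is fixed at half the most. Time passes only in rows, so rows that repeat a pose let the fingers close. It gives the time, the measured TCP pose, the force, the opening and the grip force at its end, in the units of the state.
- ctrl.read_state(): the state, without advancing time (a new reading comes with each control period).
- ctrl.get_image(name): name is "side" or "top" or "wrist"; returns a dict with "img" (420x560x3 uint8, red, green, blue), "depth" (420x560 float32, mm along the optical axis (not along the pixel's ray), 0 where there is no reading), "fx", "fy", "cx", "cy" (pixels), "position" and "orientation" of the camera in the world; the wrist camera has in their place "hand_eye" (4x4, takes a point from camera to tool coordinates, whose origin is the TCP and whose axes are the flange's). Camera axes: x right, y down, z forward; pixel columns grow to the right and rows downward; lengths in mm; the calibration is good to about 2 mm. A picture is of the moment at which its call begins: read the wrist's pose just before it.
- ctrl.finish_job(): hands the job in; it is judged then, once.
Trained networks look in a picture, given as the dict that the camera call returned (one of the last four; its "shot" number tells which), for a name from the list of things; names that differ only in an ending like _2 or _b are one class to them, and where a whole thing is asked for, a point or a joint stands for the part that bears it (a point fixed in the world has none). Each returns a list of dicts, best first, with "score" (0 to 1); they miss things now and then, are a little off and sometimes report something else, mostly with a low value. They report only what shows in the picture. A call takes as long as a camera call. They do not tell look-alikes from the thing itself.
- ctrl.trace(picture, thing): "pixels" (420x560 bool, what is visible of it) and "extent" ([centre column, centre row, width, height] in pixels, round what is visible of it).
The state is a dict: "clock": time; "qpos": joint angles; "qd": joint speeds; "tau": joint torques, N m; "eef_pos": TCP position; "tool_rot": TCP orientation; "force": force on the tool from outside, world axes, zero at the start; "torque": the same for the moment, N m; "width": finger opening in mm; "gripper_force": force on a finger pad.
Only numpy, scipy, OpenCV 4.12 (cv2) and the standard library are available. Lean on these libraries where they do the work, as an engineer would, in place of code of your own. Each camera call takes 0.05 s, during which the arm holds its last target. There are 200 camera calls.

## Working session

There is one attempt and no reset: what is moved stays moved. The work goes in short steps, Python scripts to look and compute and a tool call to move; the robot and the scene stay as the last step left them, time stands still between calls to the robot, and variables do not carry over. Pictures are saved under pics/ and viewed, at most 10 in all, crops included, and the job is handed in when it is done.

Besides the shell and the picture viewer there is one more tool, called as name([rows], argument=value, ...), one row to a line, values as JSON. jog_arm: Moves the arm, as the interface text tells. Shift numbers are shares of 300 mm and turn numbers shares of 90 degrees, none past 1 either way. Its arguments: {"type":"object","properties":{"plan":{"type":"array"}},"required":["plan"]}

```bash
ls; mkdir -p pics; cat > h.py <<'E'
import numpy as np,cv2
from scipy.spatial.transform import Rotation as R
from cell import ctrl
def cam(n):
    s=ctrl.read_state(); return s,ctrl.get_image(n)
def world(p,px,s=None):
    v,u=np.nonzero(px&(p["depth"]>0)); d=p["depth"][v,u]
    P=np.c_[(u-p["cx"])*d/p["fx"],(v-p["cy"])*d/p["fy"],d]
    if "hand_eye" in p:
        H=np.array(p["hand_eye"]);P=P@H[:3,:3].T+H[:3,3]
        return P@R.from_euler('xyz',s["tool_rot"]).as_matrix().T+s["eef_pos"]
    o=np.array(p["orientation"]); M=o if o.shape==(3,3) else (R.from_euler('xyz',o).as_matrix() if o.size==3 else R.from_quat(o).as_matrix())
    return P@M.T+np.array(p["position"])
E
python3 - <<'E'
from h import *
for n in("top","side"):
    s,p=cam(n); cv2.imwrite(f"pics/{n}.png",p["img"][...,::-1]); print(n,p["position"],p["orientation"],p["fx"])
    for t in("stand","drip_arm","knob","filter","mug_mouth","glass"):
        for r in ctrl.trace(p,t)[:3]:
            W=world(p,r["pixels"]); 
            if len(W):print(t,round(r["score"],2),np.round(r["extent"]),"med",np.median(W,0).round(),"lo",np.percentile(W,2,0).round(),"hi",np.percentile(W,98,0).round())
print(s)
E
```

```text
pics
top [409.27184993 208.8005694  981.9956455 ] [-2.97189741  0.01222607 -1.54203323] 420.39474479739505
stand 0.78 [318. 216.  75. 149.] med [570. 156. 149.] lo [411.  92. 119.] hi [692. 223. 210.]
drip_arm 0.59 [320. 228.  62. 126.] med [470. 155. 155.] lo [405. 105. 117.] hi [637. 200. 215.]
knob 0.65 [319. 215.  12.  16.] med [537. 157. 214.] lo [526. 144. 198.] hi [549. 168. 217.]
knob 0.65 [319. 227.  58. 128.] med [472. 154. 155.] lo [406. 104.  23.] hi [637. 200. 215.]
filter 0.58 [318. 227.  63. 127.] med [471. 155. 156.] lo [406. 104. 117.] hi [637. 201. 215.]
mug_mouth 0.84 [368. 250.  47.  41.] med [487.  32.  29.] lo [448.  -1.  23.] hi [523.  80.  94.]
mug_mouth 0.76 [211. 281.  53.  37.] med [416. 375.  29.] lo [377. 328.  23.] hi [451. 420.  94.]
glass 0.89 [213. 218.  40.  39.] med [557. 387.  23.] lo [515. 342.  -1.] hi [588. 416.  90.]
glass 0.74 [268. 252.  35.  37.] med [478. 255.  14.] lo [439. 217.   8.] hi [510. 288.  90.]
side [ 486.01245435 1150.68914508  682.61309405] [-2.09472048 -0.0252185  -3.06391814] 508.5024532145482
stand 0.72 [278. 216. 140.  96.]
[... 715 characters left out ...]
590. 418.  91.]
{'clock': 0.35, 'qpos': array([ 1.03414171,  0.62863994,  0.03848302,  1.51759231, -0.02697553,
        0.99629287, -0.01999487]), 'qd': array([-0.00010213, -0.0009967 ,  0.00047515, -0.00405777,  0.00054013,
       -0.00068284,  0.00122606]), 'tau': array([-6.77304160e-04, -5.62648416e+01,  1.22377519e+00, -1.93415308e+01,
        1.08448093e-02,  5.38474458e-03, -6.01687702e-06]), 'eef_pos': array([ 294.83922125, -579.15355282,  231.09585651]), 'tool_rot': array([-3.14117816e+00, -3.66102876e-06,  4.70857418e-01]), 'force': array([0.49662032, 0.35283863, 0.50121743]), 'torque': array([ 0.02325424,  0.03727194, -0.01874097]), 'gripper_force': 0.0, 'width': 85.47572884609144}
```

View pics/top.png

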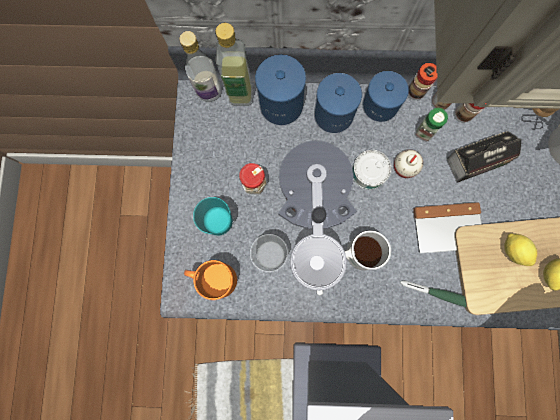

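View pics/side.png

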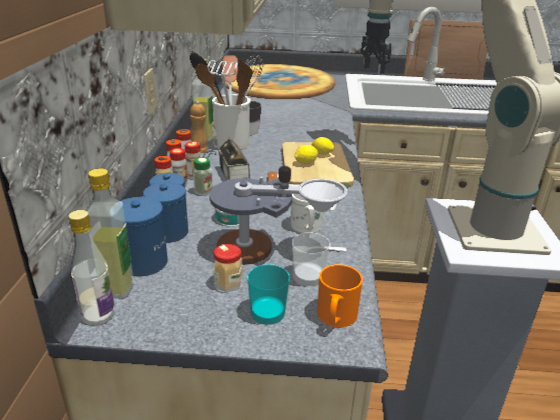

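Top view: the white mug with coffee is at (370,250) and the clear glass at (270,252). The knob is at (319,215) and the column at (317,173). The turquoise glass and orange mug at the left are the look-alikes. Refining the numbers now.

```bash
cat > m.py <<'E'
from h import *
for n in("top","side"):
    s,p=cam(n); W=world(p,np.ones((420,560),bool)); 
    k=W[(abs(W[:,0]-540)<30)&(abs(W[:,1]-157)<30)&(W[:,2]>203)&(W[:,2]<225)]
    print(n,"knob",len(k),k.min(0).round(1),k.max(0).round(1),k.mean(0).round(1))
    b=W[(abs(W[:,0]-630)<40)&(abs(W[:,1]-157)<40)&(W[:,2]>158)]
    print("boss",len(b),b.min(0).round(1),b.max(0).round(1))
    pl=W[(abs(W[:,0]-630)<100)&(abs(W[:,1]-157)<120)&(W[:,2]>143)&(W[:,2]<157)]
    print("plate",np.percentile(pl,1,0).round(1),np.percentile(pl,99,0).round(1))
    a=W[(W[:,0]<525)&(W[:,0]>390)&(abs(W[:,1]-157)<70)&(W[:,2]>158)&(W[:,2]<180)]
    c=cv2.minEnclosingCircle(a[:,:2].astype(np.float32)); print("filter ring",c)
    for nm,x,y in(("mug",487,45),("glass",477,255)):
        r=W[(abs(W[:,0]-x)<60)&(abs(W[:,1]-y)<60)&(W[:,2]>82)&(W[:,2]<100)]
        if len(r)>10: print(nm,len(r),cv2.minEnclosingCircle(r[:,:2].astype(np.float32)),r.min(0).round(),r.max(0).round())
E
python3 m.py
```

```text
top knob 173 [525.7 141.5 204.3] [551.7 167.7 218.2] [537.9 155.7 213.4]
boss 407 [590.  138.7 160. ] [647.9 178.5 176.3]
plate [532.4  86.  144.7] [699.5 229.5 151.7]
filter ring ((462.2700500488281, 152.89439392089844), 62.66561508178711)
mug 276 ((483.2105407714844, 41.30356979370117), 46.3924446105957) [447.  -5.  82.] [527.  87.  96.]
glass 139 ((473.56146240234375, 252.1442108154297), 40.14989471435547) [434. 212.  82.] [513. 291.  94.]
side knob 108 [529.  146.6 203.1] [555.6 169.6 217.3] [541.6 162.1 211.5]
boss 266 [590.5 142.7 158.1] [651.8 182.3 176.7]
plate [533.1  86.5 143.6] [702.9 234.2 154.7]
filter ring ((464.1813659667969, 154.6549530029297), 60.21928787231445)
mug 90 ((501.9730529785156, 64.06221771240234), 43.74810028076172) [476.  27.  82.] [527. 101.  97.]
glass 300 ((476.0870056152344, 252.96478271484375), 42.416175842285156) [437. 211.  82.] [516. 295.  93.]
```

jog_arm([
  {"tx": 0.25, "ty": -0.15, "tz": -0.2, "wz": 0.08},
  {"tx": 0.4, "ty": -0.3, "tz": -0.22, "wz": 0.16},
  {"tx": 0.5, "ty": -0.45, "tz": -0.22, "wz": 0.24},
  {"tx": 0.6, "ty": -0.6, "tz": -0.22, "wz": 0.3},
  {"tx": 0.65, "ty": -0.75, "tz": -0.22, "wz": 0.3},
  {"tx": 0.68, "ty": -0.88, "tz": -0.22, "wz": 0.3},
  {"tx": 0.68, "ty": -0.88, "tz": -0.22, "wz": 0.3},
  {"tx": 0.68, "ty": -0.88, "tz": -0.22, "wz": 0.3},
])

```text
invalid input at $.plan[0]: expected keys tx, ty, tz, wx, wy, wz, claw
```

jog_arm([
  {"tx": 0.15, "ty": -0.12, "tz": -0.15, "wx": 0, "wy": 0, "wz": 0.08, "claw": 0},
  {"tx": 0.3, "ty": -0.25, "tz": -0.22, "wx": 0, "wy": 0, "wz": 0.16, "claw": 0},
  {"tx": 0.4, "ty": -0.4, "tz": -0.22, "wx": 0, "wy": 0, "wz": 0.24, "claw": 0},
  {"tx": 0.5, "ty": -0.52, "tz": -0.22, "wx": 0, "wy": 0, "wz": 0.3, "claw": 0},
  {"tx": 0.6, "ty": -0.64, "tz": -0.22, "wx": 0, "wy": 0, "wz": 0.3, "claw": 0},
  {"tx": 0.68, "ty": -0.76, "tz": -0.22, "wx": 0, "wy": 0, "wz": 0.3, "claw": 0},
  {"tx": 0.72, "ty": -0.88, "tz": -0.22, "wx": 0, "wy": 0, "wz": 0.3, "claw": 0},
  {"tx": 0.72, "ty": -0.88, "tz": -0.22, "wx": 0, "wy": 0, "wz": 0.3, "claw": 0},
  {"tx": 0.72, "ty": -0.88, "tz": -0.22, "wx": 0, "wy": 0, "wz": 0.3, "claw": 0},
])

```text
clock: 1.7
eef_pos: [367.9, -244.5, 297.8]
tool_rot: [-3.142, -0.001, 0.003]
force: [0.7, -0.6, -0.5]
width: 85.5
gripper_force: 0.0
```

jog_arm([
  {"tx": 0.08, "ty": -0.14, "tz": 0, "wx": 0, "wy": 0, "wz": 0, "claw": 0},
  {"tx": 0.16, "ty": -0.29, "tz": 0, "wx": 0, "wy": 0, "wz": 0, "claw": 0},
  {"tx": 0.24, "ty": -0.44, "tz": 0, "wx": 0, "wy": 0, "wz": 0, "claw": 0},
  {"tx": 0.32, "ty": -0.58, "tz": 0, "wx": 0, "wy": 0, "wz": 0, "claw": 0},
  {"tx": 0.4, "ty": -0.72, "tz": 0, "wx": 0, "wy": 0, "wz": 0, "claw": 0},
  {"tx": 0.46, "ty": -0.86, "tz": 0, "wx": 0, "wy": 0, "wz": 0, "claw": 0},
  {"tx": 0.5, "ty": -1.0, "tz": 0, "wx": 0, "wy": 0, "wz": 0, "claw": 0},
  {"tx": 0.5, "ty": -1.0, "tz": 0, "wx": 0, "wy": 0, "wz": 0, "claw": 0},
  {"tx": 0.5, "ty": -1.0, "tz": 0, "wx": 0, "wy": 0, "wz": 0, "claw": 0},
])

```text
clock: 2.6
eef_pos: [519.0, 52.9, 296.9]
tool_rot: [3.141, -0.0, -0.001]
force: [-0.4, -0.4, -0.5]
width: 85.5
gripper_force: 0.0
```

jog_arm([
  {"tx": 0.0, "ty": -0.15, "tz": 0, "wx": 0, "wy": 0, "wz": 0, "claw": 0},
  {"tx": 0.03, "ty": -0.3, "tz": 0, "wx": 0, "wy": 0, "wz": 0, "claw": 0},
  {"tx": 0.03, "ty": -0.34, "tz": 0, "wx": 0, "wy": 0, "wz": 0, "claw": 0},
  {"tx": 0.03, "ty": -0.34, "tz": 0, "wx": 0, "wy": 0, "wz": 0, "claw": 0},
  {"tx": 0.03, "ty": -0.34, "tz": 0, "wx": 0, "wy": 0, "wz": 0, "claw": 0},
])

```text
clock: 3.1
eef_pos: [527.3, 152.6, 297.2]
tool_rot: [3.139, 0.0, -0.004]
force: [-0.8, -0.1, -0.8]
width: 85.3
gripper_force: 0.0
```

```bash
python3 - <<'E'
from h import *
s,p=cam("wrist"); cv2.imwrite("pics/w1.png",p["img"][...,::-1]); print(s["eef_pos"],s["tool_rot"],s["qpos"].round(2))
W=world(p,np.ones((420,560),bool),s)
k=W[(abs(W[:,0]-540)<30)&(abs(W[:,1]-157)<30)&(W[:,2]>207)&(W[:,2]<222)]
if len(k): print("knob",len(k),k.min(0).round(1),k.max(0).round(1),cv2.minEnclosingCircle(k[:,:2].astype(np.float32)))
b=W[(abs(W[:,0]-630)<25)&(abs(W[:,1]-157)<40)&(W[:,2]>170)&(W[:,2]<185)]
if len(b): print("boss",len(b),b.min(0).round(1),b.max(0).round(1),cv2.minEnclosingCircle(b[:,:2].astype(np.float32)))
E
```

```text
[527.31083927 152.55518153 297.16228255] [ 3.13935564e+00  1.13064851e-04 -4.11147845e-03] [-0.31  0.41 -0.04  1.71  0.02  1.02 -1.93]
knob 1040 [524.9 140.7 207.1] [552.  167.7 216.7] ((538.2265014648438, 154.26425170898438), 14.057971954345703)
boss 493 [611.4 139.9 170. ] [645.6 174.6 176.6] ((628.084716796875, 156.64724731445312), 17.969099044799805)
```

View pics/w1.png

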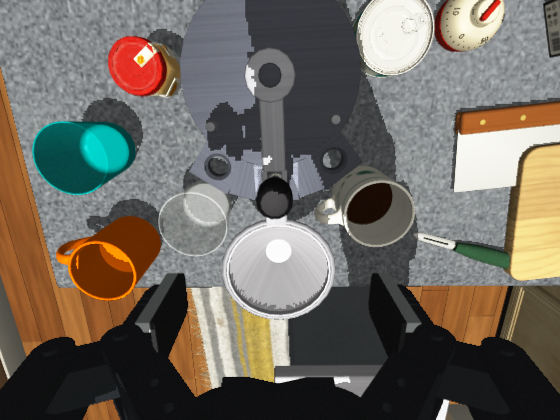

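The wrist view shows the knob at (275,197), the pivot at (270,75), and the mug-side hole at (333,157). The fingers will straddle the knob tangentially, with nothing in the way of the descent.

jog_arm([
  {"tx": 0.037, "ty": -0.006, "tz": 0.1, "wx": 0, "wy": 0, "wz": 0, "claw": 0},
  {"tx": 0.037, "ty": -0.006, "tz": 0.2, "wx": 0, "wy": 0, "wz": 0, "claw": 0},
  {"tx": 0.037, "ty": -0.006, "tz": 0.3, "wx": 0, "wy": 0, "wz": 0, "claw": 0},
  {"tx": 0.037, "ty": -0.006, "tz": 0.377, "wx": 0, "wy": 0, "wz": 0, "claw": 0},
  {"tx": 0.037, "ty": -0.006, "tz": 0.377, "wx": 0, "wy": 0, "wz": 0, "claw": 0},
  {"tx": 0.037, "ty": -0.006, "tz": 0.377, "wx": 0, "wy": 0, "wz": 0, "claw": 0},
])

```text
clock: 3.75
eef_pos: [538.4, 155.9, 184.7]
tool_rot: [3.141, -0.0, -0.003]
force: [0.9, 0.5, 1.1]
width: 85.5
gripper_force: 0.0
```

jog_arm([
  {"tx": 0, "ty": 0, "tz": 0, "wx": 0, "wy": 0, "wz": 0, "claw": 1},
  {"tx": 0, "ty": 0, "tz": 0, "wx": 0, "wy": 0, "wz": 0, "claw": 1},
  {"tx": 0, "ty": 0, "tz": 0, "wx": 0, "wy": 0, "wz": 0, "claw": 1},
  {"tx": 0, "ty": 0, "tz": 0, "wx": 0, "wy": 0, "wz": 0, "claw": 1},
  {"tx": 0, "ty": 0, "tz": 0, "wx": 0, "wy": 0, "wz": 0, "claw": 1},
  {"tx": 0, "ty": 0, "tz": 0, "wx": 0, "wy": 0, "wz": 0, "claw": 1},
  {"tx": 0, "ty": 0, "tz": 0, "wx": 0, "wy": 0, "wz": 0, "claw": 1},
  {"tx": 0, "ty": 0, "tz": 0, "wx": 0, "wy": 0, "wz": 0, "claw": 1},
])

```text
clock: 4.55
eef_pos: [538.2, 156.9, 185.2]
tool_rot: [3.141, -0.001, -0.0]
force: [-1.0, -1.4, 6.6]
width: 26.0
gripper_force: 58.6
```

```bash
python3 - <<'E'
from h import *
s,p=cam("top"); M=R.from_euler('xyz',p["orientation"]).as_matrix()
# plate holes in top image: (291,211),(344,211): intersect rays with z=150
for u,v in((291,211),(344,211)):
    d=M@np.array([(u-p["cx"])/p["fx"],(v-p["cy"])/p["fy"],1]); o=np.array(p["position"]); P=o+d*(150-o[2])/d[2]
    e=P[:2]-[628,157]; print(P.round(),np.hypot(*e).round(),np.arctan2(-e[1],-e[0]).round(3))
E
```

```text
[553. 207. 150.] 90.0 -0.588
[556. 100. 150.] 91.0 0.668
```

jog_arm([
  {"tx": 0, "ty": 0, "tz": -0.02, "wx": 0, "wy": 0, "wz": 0, "claw": 1},
  {"tx": 0, "ty": 0, "tz": -0.04, "wx": 0, "wy": 0, "wz": 0, "claw": 1},
  {"tx": 0, "ty": 0, "tz": -0.055, "wx": 0, "wy": 0, "wz": 0, "claw": 1},
  {"tx": 0, "ty": 0, "tz": -0.055, "wx": 0, "wy": 0, "wz": 0, "claw": 1},
  {"tx": 0, "ty": 0, "tz": -0.055, "wx": 0, "wy": 0, "wz": 0, "claw": 1},
])

```text
clock: 5.1
eef_pos: [538.0, 157.4, 200.5]
tool_rot: [3.141, -0.0, -0.001]
force: [2.6, -1.7, -8.1]
width: 26.1
gripper_force: 59.4
```

```bash
python3 - <<'E'
from h import *
s,p=cam("side"); cv2.imwrite("pics/s2.png",cv2.resize(p["img"][130:250,200:400,::-1],None,fx=4,fy=4)); print(s["eef_pos"],s["force"],s["width"])
W=world(p,np.ones((420,560),bool))
c=np.array([628,157]);e0=s["eef_pos"][:2]-c;a0=np.arctan2(-e0[1],-e0[0]);r=np.hypot(*e0);print(a0,r)
for f in np.linspace(.1,1,10):
    a=a0+f*(.665-a0); q=c-90*np.array([np.cos(a),np.sin(a)])-c+ (c-c)
    d=-90*np.array([np.cos(a),np.sin(a)])+90*np.array([np.cos(a0),np.sin(a0)]); print("tx %.3f ty %.3f wz %.3f"%(d[0]/300,-d[1]/300,-(a-a0)/1.5708))
E
```

```text
[538.03419774 157.4210372  200.45657205] [ 2.64526219 -1.6518234  -8.06016028] 26.055719890987675
-0.004679935262587115 89.96678747981184
tx 0.001 ty 0.020 wz -0.043
tx 0.002 ty 0.040 wz -0.085
tx 0.006 ty 0.060 wz -0.128
tx 0.010 ty 0.079 wz -0.171
tx 0.016 ty 0.099 wz -0.213
tx 0.023 ty 0.117 wz -0.256
tx 0.032 ty 0.136 wz -0.298
tx 0.041 ty 0.153 wz -0.341
tx 0.052 ty 0.170 wz -0.384
tx 0.064 ty 0.187 wz -0.426
```

View pics/s2.png

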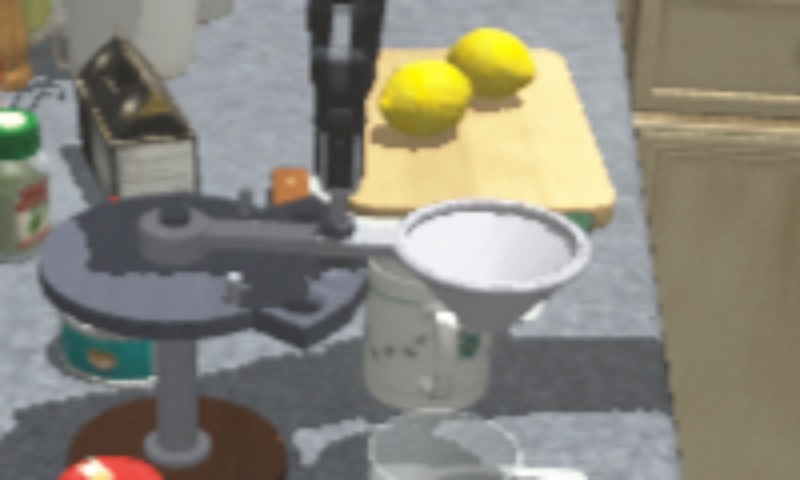

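The force of 8 N down fits a pin raised about 16 mm, and the side view shows the knob lifted between the fingers at about (340,215). Next is the swing toward the mug.

jog_arm([
  {"tx": 0.001, "ty": 0.02, "tz": 0, "wx": 0, "wy": 0, "wz": -0.043, "claw": 1},
  {"tx": 0.002, "ty": 0.04, "tz": 0, "wx": 0, "wy": 0, "wz": -0.085, "claw": 1},
  {"tx": 0.006, "ty": 0.06, "tz": 0, "wx": 0, "wy": 0, "wz": -0.128, "claw": 1},
  {"tx": 0.01, "ty": 0.079, "tz": 0, "wx": 0, "wy": 0, "wz": -0.171, "claw": 1},
  {"tx": 0.016, "ty": 0.099, "tz": 0, "wx": 0, "wy": 0, "wz": -0.213, "claw": 1},
  {"tx": 0.023, "ty": 0.117, "tz": 0, "wx": 0, "wy": 0, "wz": -0.256, "claw": 1},
  {"tx": 0.032, "ty": 0.136, "tz": 0, "wx": 0, "wy": 0, "wz": -0.298, "claw": 1},
  {"tx": 0.041, "ty": 0.153, "tz": 0, "wx": 0, "wy": 0, "wz": -0.341, "claw": 1},
  {"tx": 0.052, "ty": 0.17, "tz": 0, "wx": 0, "wy": 0, "wz": -0.384, "claw": 1},
  {"tx": 0.06, "ty": 0.181, "tz": 0, "wx": 0, "wy": 0, "wz": -0.41, "claw": 1},
  {"tx": 0.06, "ty": 0.181, "tz": 0, "wx": 0, "wy": 0, "wz": -0.41, "claw": 1},
  {"tx": 0.06, "ty": 0.181, "tz": 0, "wx": 0, "wy": 0, "wz": -0.41, "claw": 1},
])

```text
clock: 6.35
eef_pos: [556.4, 103.3, 200.6]
tool_rot: [3.141, -0.001, 0.642]
force: [4.5, -2.4, -8.2]
width: 25.8
gripper_force: 59.6
```

```bash
python3 - <<'E'
from h import *
s,p=cam("top"); cv2.imwrite("pics/t3.png",cv2.resize(p["img"][130:320,200:440,::-1],None,fx=3,fy=3)); print(s["eef_pos"],s["force"],s["width"],s["tool_rot"])
E
```

```text
[556.38915959 103.28762661 200.64912542] [ 4.54215873 -2.42441426 -8.22900021] 25.754637950946822 [ 3.14116031e+00 -8.17591787e-04  6.41764683e-01]
```

View pics/t3.png

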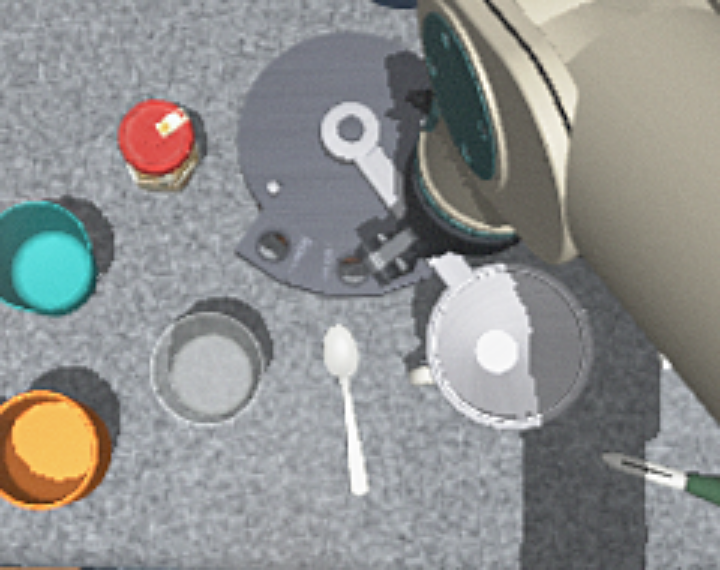

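The filter now sits over the mug (crop around (505,345)) and the glass is undisturbed at (207,367). Releasing so the pin snaps in, then rising clear.

jog_arm([
  {"tx": 0, "ty": 0, "tz": 0, "wx": 0, "wy": 0, "wz": 0, "claw": 0},
  {"tx": 0, "ty": 0, "tz": 0, "wx": 0, "wy": 0, "wz": 0, "claw": 0},
  {"tx": 0, "ty": 0, "tz": 0, "wx": 0, "wy": 0, "wz": 0, "claw": 0},
  {"tx": 0, "ty": 0, "tz": 0, "wx": 0, "wy": 0, "wz": 0, "claw": 0},
  {"tx": 0, "ty": 0, "tz": 0, "wx": 0, "wy": 0, "wz": 0, "claw": 0},
  {"tx": 0, "ty": 0, "tz": -0.1, "wx": 0, "wy": 0, "wz": 0, "claw": 0},
  {"tx": 0, "ty": 0, "tz": -0.2, "wx": 0, "wy": 0, "wz": 0, "claw": 0},
  {"tx": 0, "ty": 0, "tz": -0.33, "wx": 0, "wy": 0, "wz": 0, "claw": 0},
  {"tx": 0, "ty": 0, "tz": -0.4, "wx": 0, "wy": 0, "wz": 0, "claw": 0},
  {"tx": 0, "ty": 0, "tz": -0.4, "wx": 0, "wy": 0, "wz": 0, "claw": 0},
  {"tx": 0, "ty": 0, "tz": -0.4, "wx": 0, "wy": 0, "wz": 0, "claw": 0},
])

```text
clock: 7.5
eef_pos: [555.6, 103.4, 320.7]
tool_rot: [3.142, -0.0, 0.644]
force: [-0.6, 0.0, 0.6]
width: 85.6
gripper_force: 0.0
```

```bash
python3 - <<'E'
from h import *
for n in("wrist","side"):
    s,p=cam(n); cv2.imwrite(f"pics/{n}4.png",p["img"][...,::-1] if n=="wrist" else cv2.resize(p["img"][130:280,200:400,::-1],None,fx=4,fy=4))
    W=world(p,np.ones((420,560),bool),s)
    k=W[(abs(W[:,0]-556)<25)&(abs(W[:,1]-103)<25)&(W[:,2]>195)&(W[:,2]<245)]
    if len(k):
        zt=np.percentile(k[:,2],90); t=k[k[:,2]>zt-8]
        print(n,len(k),"top z",zt,np.median(k[:,2]),cv2.minEnclosingCircle(t[:,:2].astype(np.float32)))
E
```

```text
wrist 965 top z 215.56078757777823 214.26000731184047 ((558.9309692382812, 99.71736907958984), 13.886100769042969)
side 136 top z 215.79003963738904 209.35442280199905 ((563.7577514648438, 103.87049102783203), 13.616286277770996)
```

View pics/wrist4.png

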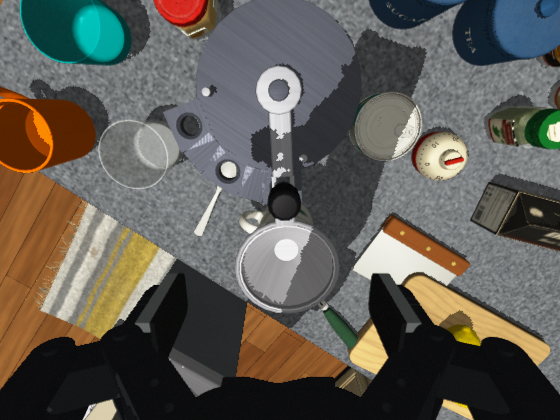

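View pics/side4.png

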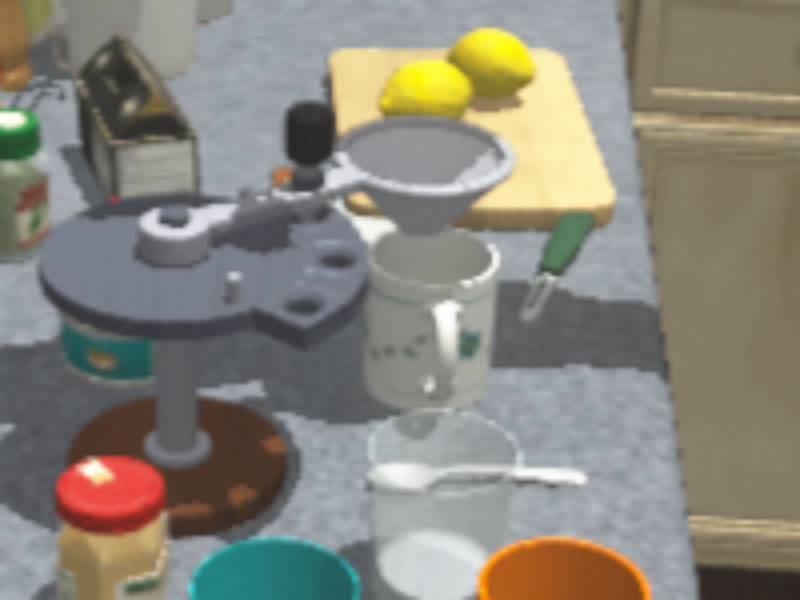

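The pin is home: the knob top is at 216 mm, and it would be about 228 mm if the pin were resting on the plate. Both other holes are empty, and the filter is over the mug. The mug and glass have not moved.

```bash
python3 -c "
from cell import ctrl
print(ctrl.finish_job())"
```

```text
the job is handed in; nothing more can be done
None
```

I raised the plunger, swung the arm to the hole on the mug side, and the pin snapped home there; the filter now hangs over the white mug, the mug and glass are where they stood, and I handed the job in about 7.6 s on the clock (no verdict was returned).

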